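# Weigh a tube carrier on the sprung hook balance

### The job

Weigh the red tube carrier, which has a blue grip on top: keeping it upright, hang its steel bail in the dip of the balance's sprung hook, and let the hook take the whole weight gradually before you let go, so that the hook does not drop, jump, or get pushed hard or down to its stop. Wait until the hanging carrier is quite still, then, not before, press the green key on the readout console, and leave the carrier hanging in the hook. Leave the green tube rack, the tip box and the beaker where they are.

Things in the scene. Friction and masses are not known exactly. Their poses are not given: they have to be found in the camera images.
- stand: Fixed balance stand: grey base 120 x 120 mm, white column 45 x 50 mm with a blue cap, 256 mm high. Origin on the bench, 10 mm behind the column front. The hook's steel arm sticks out from the column along the stand's own -x axis, its free end away from the column; as the stand's yaw is 0.5 to 1.0 rad, that is towards the robot and to its right. Open space above.
- hook_seat (a point): Where the centre of the bail's peak lies when seated in the V dip of the hook (steel bar 8 mm thick), 110 mm from the stand's origin along its -x; moves with the hook, 220 mm above the bench unloaded. V 32 mm long, 10 mm deep; beyond it the free end turns up to 11 mm above this point, 25 mm from it. Underside of the dip 16 mm below. Axes as the stand's.
- hook (a joint): How far the hook has dipped, in m: 0 unloaded, 0.06 at its lower stop. Spring about 100 N/m after a preload of 0.3 N, lightly damped: it bobs for a second or two if the load comes on or off suddenly. Delicate: hook speed must stay under 0.12 m/s, and it must not be pushed down past 0.056 (about 6 N; the carrier's own weight takes it to 0.012 to 0.045) or hit with 20 N.
- carrier: Red tube carrier, base 56 (x) x 106 (y) mm, with fixed capped tubes to 62 mm height. Weight unknown, 150 to 480 g. Origin: centre of underside, z up. A steel wire bail 8 mm thick stands in its y-z plane: uprights at y = +-47 mm, sloping from 105 mm height to a peak on the centre line at 135 mm. The hook passes under it along the carrier's x. Same either way round.
- carrier_eye (a point): Centre of the wire at the bail's peak, 135 mm above the carrier's underside; it comes to lie at hook_seat when the carrier hangs (within about 3 mm).
- carrier_grip (a point): Where to grip: blue block on top of the bail's peak, 24 mm along the carrier's x, 14 mm along its y, from 138 to 180 mm above the underside; this point is at 163 mm (28 mm above carrier_eye). Grip across the 14 mm, fingers closing along the carrier's y, to stay clear of the hook.
- console: Fixed readout console, white box 110 x 120 x 40 mm with a dark screen; origin at the centre of its underside.
- key_top (a point): Top centre of the green round key (28 mm across) on top of the console, pressed straight down; travel 6 mm, about 5 N when fully down, springs back.
- key (a joint): Travel of the key, in m: 0 up, 0.006 fully down; it counts as pressed beyond 0.004.
- rack: Bystander: loose green tube rack 90 x 140 x 58 mm, origin under its centre.
- tipbox: Bystander: loose white and black tip box 80 x 110 x 62 mm, origin under its centre.
- beaker: Bystander: loose glass beaker, 60 mm across, 60 mm high, origin under its centre.
Mind the look-alikes: they are no part of the job. There is more than one size of the carrier; the one meant has the size given above. There is more than one size of the stand; the job needs the larger.

How it is judged:
On the way, in this order (a step that is already met when the one before it is completed fails the run):
1. the carrier hangs by its bail in the hook's dip, let go, and is still for half a second (distance between carrier_eye and hook_seat below 0.008 m and contact force between carrier and hook above 0.7 N and contact force between each of the arm, the fingers and carrier below 0.05 N and linear speed of carrier below 0.015 m/s and velocity of joint hook between -0.01 and 0.01 m/s), for 0.5 s.
2. the green key is pressed (value of joint key above 0.004 m), for 0.05 s.
At the end, for the whole second after the job is handed in: the carrier hangs still (under 15 mm/s) and upright (within 0.15 rad), its bail's peak within 8 mm of the hook's seat, carried by the hook; the key has been pressed and is up again (distance between carrier_eye and hook_seat below 0.008 m and contact force between carrier and hook above 0.7 N and angle between carrier's own z axis and vertical below 0.15 rad and linear speed of carrier below 0.015 m/s and value of joint key below 0.002 m); the robot touches nothing.
It fails at once if the hook bobs or is jolted (faster than 0.12 m/s) (velocity of joint hook above 0.12 m/s or velocity of joint hook below -0.12 m/s).
It fails at once if the hook is pushed down to its stop (past 56 mm), or pushed with more than 20 N (value of joint hook above 0.056 m or contact force between hook and anything else above 20 N).
It fails at once if the key is pressed before the carrier hangs free and still (value of joint key above 0.003 m and (contact force between carrier and hook below 0.7 N or contact force between the fingers and carrier above 0.05 N or linear speed of carrier above 0.02 m/s)).
It fails at once if the carrier is tipped by more than 0.5 rad (angle between carrier's own z axis and vertical above 0.5 rad).
It fails at once if a bystander is moved by more than 20 mm (distance of any of rack, tipbox, beaker from where it was at the start of the episode above 0.02 m).
It also fails if it takes over 69 s, if anything falls off the work surface, if the arm or the gripper's body presses on something with over 40 N, if the wrist force passes 120 N, or if a joint passes its speed limit or range.

### The arm

A 6-joint arm with a two-finger parallel gripper is mounted at the origin on the work surface. World frame = base frame: x ahead of the robot, y to its left, z up, the work surface at z = 0. Lengths are in m, angles in rad, forces in N, time in s.
With the tool pointing down it reaches from about 0.35 to 0.925 m from the base axis. Payload 6.4 kg.
Tool frame: the origin (TCP) lies midway between the tips of the shut fingers; the grasp point (between the pads) lies 19 mm behind it; z points along the fingers, x is the direction in which the jaws open and shut, and the axes are right-handed (so a half turn about z gives the same grasp; the last joint's range is limited). The gripper opens to 94 mm and grips with 3 to 60 N. Pads are 16 mm wide; open, the fingers measure 119 mm over their backs; the gripper's body (75 mm by 177 mm) begins 78 mm behind the grasp point.
Start: joints at [0.982, 0.245, 1.558, -0, 1.339, -0.174], TCP at [0.262, 0.595, 0.205] pointing down, gripper open.
Joint ranges: [-3.13, 3.13], [-1.02, 2.26], [0.13, 2.54], [-0.95, 4.09], [0.21, 2.88], [-2.74, 2.74]. Speed limits (rad/s): [2.57, 2.57, 3.14, 3.14, 3.14, 3.14].

### API

Orientations are given as a rotation vector (axis times angle).
In Python, from station import ctrl, grip, kinematics, readout, vision, workorder, spotter gives the robot as it stands. The module is installed in compiled form; this text tells all that it offers. Calls block until the motion is done:
- ctrl.movep(position, orientation): joint-space move of the TCP to a pose.
- ctrl.move_l(position, attitude=None, max_speed=0.15): straight line of the TCP; attitude=None keeps the orientation; max_speed is the mean speed in m/s.
- ctrl.movej(angles): joint-space move.
- grip(opening): opening from 0.0 (shut) to 1.0 (fully open); the grip force is fixed at half the most; returns when the fingers have stopped.
- ctrl.dwell(seconds).
- kinematics.inverse_kinematics(position, orientation): joint angles nearest the present ones, or None.
- readout.state(): the state.
- vision.snapshot(name): name is "scene" or "side" or "wrist"; returns a dict with "pixels" (400x640x3 uint8, blue, green, red), "fx", "fy", "cx", "cy" (pixels), "xyz" and "attitude" of the camera in the world. Camera axes: x right, y down, z forward; pixel columns grow to the right and rows downward; lengths in m; the calibration is good to about 2 mm. A picture is of the moment at which its call begins. There is no depth.
A pose or a line that the arm cannot do raises ctrl.MotionError and nothing moves.
- workorder.hand_in(): hands the job in, once; it reports no verdict.
Trained networks look in the newest picture that a camera, given by its name, has taken for a name from the list of things; names that differ only in an ending like _2 or _b are one class to them, and where a whole thing is asked for, a point or a joint stands for the part that bears it (a point fixed in the world has none). Each returns a list of dicts, best first, with "p" (0 to 1); they miss things now and then, are a little off and sometimes report something else, mostly with a low value. They report only what shows in the picture. A call takes as long as a camera call. They do not tell look-alikes from the thing itself.
- spotter.masks_of(camera, label): "region" (400x640 bool, what is visible of it) and "pixel" ([row, column] in pixels, amid what is visible of it).
The state is a dict: "time_s": time; "joint_pos": joint angles; "dq": joint speeds; "joint_efforts": joint torques, N m; "position": TCP position; "tcp_rot": TCP orientation; "force": force on the tool from outside, world axes, zero at the start; "moment": the same for the moment, N m; "opening": opening from 0.0 (shut) to 1.0 (fully open).
Only numpy, scipy, OpenCV 4.12 (cv2) and the standard library are available. Lean on these libraries where they do the work, as an engineer would, in place of code of your own. Each camera call takes 0.05 s, during which the arm holds its last target.

## Working session

There is one attempt and no reset: what is moved stays moved. The work goes in short steps, each a Python script; the robot and the scene stay as the last script left them, time stands still between calls to the robot, and variables do not carry over. Pictures are saved under pics/ and viewed, and the job is handed in when it is done.

```bash
mkdir -p pics; cat > h.py <<'E'
import numpy as np, cv2
from scipy.spatial.transform import Rotation as R
from station import ctrl, grip, kinematics, readout, vision, workorder, spotter
def att(s):
    a=np.array(s["attitude"],float)
    return R.from_rotvec(a).as_matrix() if a.size==3 else a.reshape(3,3)
def proj(s,P):
    c=att(s).T@(np.array(P,float).reshape(-1,3)-np.array(s["xyz"])).T
    return np.c_[c[0]/c[2]*s["fx"]+s["cx"],c[1]/c[2]*s["fy"]+s["cy"]]
def ray(s,u,v):
    d=att(s)@np.array([(u-s["cx"])/s["fx"],(v-s["cy"])/s["fy"],1.]); return np.array(s["xyz"]),d/np.linalg.norm(d)
def atz(s,u,v,z):
    o,d=ray(s,u,v); return o+d*(z-o[2])/d[2]
def tri(L):
    A=np.zeros((3,3));b=np.zeros(3)
    for s,u,v in L:
        o,d=ray(s,u,v);M=np.eye(3)-np.outer(d,d);A+=M;b+=M@o
    p=np.linalg.solve(A,b); return p,[float(np.linalg.norm((np.eye(3)-np.outer(ray(*l)[1],ray(*l)[1]))@(p-ray(*l)[0]))) for l in L]
def snap(c,n):
    s=vision.snapshot(c);cv2.imwrite(f"pics/{n}.png",np.ascontiguousarray(s["pixels"]));return s
E
python3 - <<'E'
from h import *
for c in ("scene","side","wrist"):
    s=snap(c,c+"0"); print(c,s["fx"],s["cx"],s["cy"],np.round(s["xyz"],3),np.round(s["attitude"],3).tolist())
print(readout.state())
E
```

```text
scene 380.8499937072626 320.8109897598333 200.38974320532716 [ 1.134 -0.188  0.922] [-2.129, -1.435, 0.453]
side 405.74408627262596 320.69267281720147 196.8262251077856 [ 0.094 -0.585  0.897] [-2.21, 0.745, -0.357]
wrist 350.2002370680744 325.4077324811547 196.1171839954115 [0.19  0.627 0.384] [2.431, 1.586, 0.216]
{'time_s': 0.15, 'joint_pos': array([ 9.81897349e-01,  2.45639999e-01,  1.55872317e+00, -2.12448427e-05,
        1.33870204e+00, -1.74082679e-01]), 'dq': array([-4.06535316e-04, -1.54026489e-03, -3.06420066e-03,  5.98677405e-05,
       -1.89250607e-03, -3.94387937e-04]), 'joint_efforts': array([ 1.20500303e-03, -4.16267216e+01, -3.14980817e+01,  6.85780705e-02,
        3.16389080e-02, -8.55000167e-05]), 'position': array([0.26169448, 0.59448999, 0.20461305]), 'tcp_rot': array([ 2.63077469e+00,  1.71606210e+00, -2.11378699e-03]), 'force': array([-0.54687947, -0.00693359,  0.30040811]), 'moment': array([ 0.03714126, -0.03757886, -0.01897748]), 'opening': 0.999175083167255}
```

View pics/scene0.png

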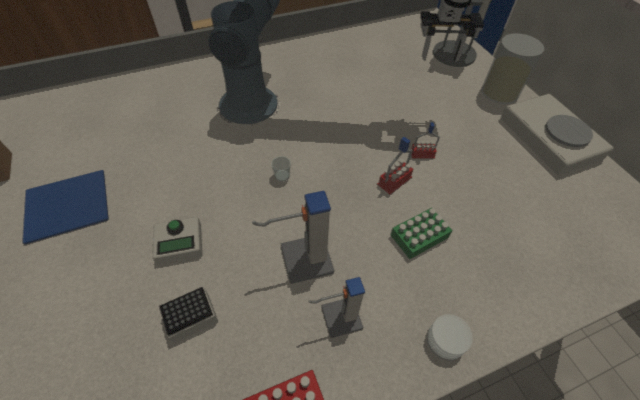

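View pics/side0.png

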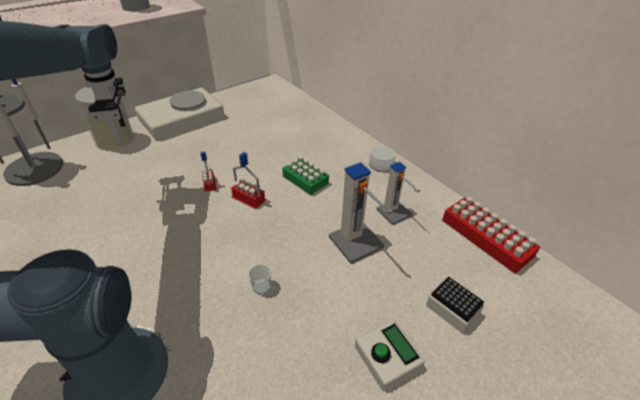

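View pics/wrist0.png

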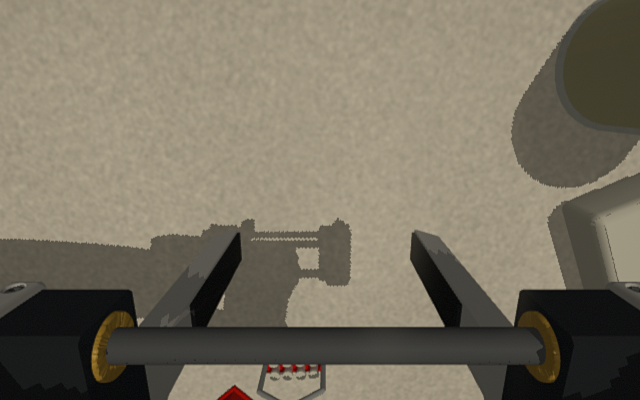

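The scene view shows two carriers: A at (396,178) with its grip at (405,145), and B at (424,152) with its grip at (430,127). It also shows two stands, at (310,235) and (343,315). I'll measure both of each and enlarge.

```bash
python3 - <<'E'
from h import *
sc=snap("scene","scene1"); si=snap("side","side1")
a=cv2.resize(sc["pixels"][100:290,230:470],None,fx=3.3,fy=3,interpolation=cv2.INTER_CUBIC)[:, :800]; cv2.imwrite("pics/c1.png",a)
b=cv2.resize(si["pixels"][140:270,180:440],None,fx=3,fy=3,interpolation=cv2.INTER_CUBIC); cv2.imwrite("pics/c2.png",b)
for n,A,B in [("bigcar grip",(405,145),(243,160)),("small grip",(430.5,127),(204,156)),("bigcap",(317,202),(357,172)),("smallcap",(355,286),(398,168)),("key",(175,227),(380,352))]:
    print(n,tri([(sc,*A),(si,*B)]))
for l in ("carrier","carrier_grip","stand","hook","console","beaker"):
  for c,s in (("scene",sc),("side",si)):
    for r in spotter.masks_of(c,l): print(l,c,round(r["p"],2),np.round(r["pixel"]),r["region"].sum())
E
```

```text
bigcar grip (array([0.52255826, 0.33191023, 0.15357131]), [0.0024136516275424747, 0.0024136516275425632])
small grip (array([0.45429903, 0.46948526, 0.11665049]), [0.0024313755044111244, 0.0024313755044110047])
bigcap (array([ 6.78479404e-01, -1.44813360e-04,  2.46647034e-01]), [0.002616397798490533, 0.0026163977984904993])
smallcap (array([0.85895694, 0.01364253, 0.16759749]), [0.003279194011124457, 0.0032791940111244256])
key (array([ 0.47661439, -0.33002339,  0.04463393]), [0.0010434152929659096, 0.001043415292965994])
carrier scene 0.81 [149. 423.] 487
carrier scene 0.75 [172. 398.] 911
carrier side 0.9 [187. 246.] 975
carrier_grip scene 0.95 [172. 400.] 983
carrier_grip scene 0.79 [146. 427.] 501
carrier_grip side 0.72 [190. 245.] 917
carrier_grip side 0.53 [179. 211.] 292
stand scene 0.91 [243. 311.] 3177
stand scene 0.41 [215. 278.] 288
stand side 0.7 [219. 356.] 2909
stand side 0.61 [198. 390.] 1017
stand side 0.16 [278. 259.] 560
hook scene 0.54 [214. 289.] 233
hook scene 0.49 [300. 334.] 123
hook side 0.65 [192. 368.] 220
console scene 0.74 [242. 174.] 1969
console scene 0.57 [224. 176.] 95
console side 0.81 [352. 388.] 2931
console side 0.75 [176. 306.] 1084
beaker scene 0.86 [168. 280.] 397
beaker side 0.74 [275. 263.] 509
beaker side 0.18 [192. 246.] 924
```

View pics/c1.png

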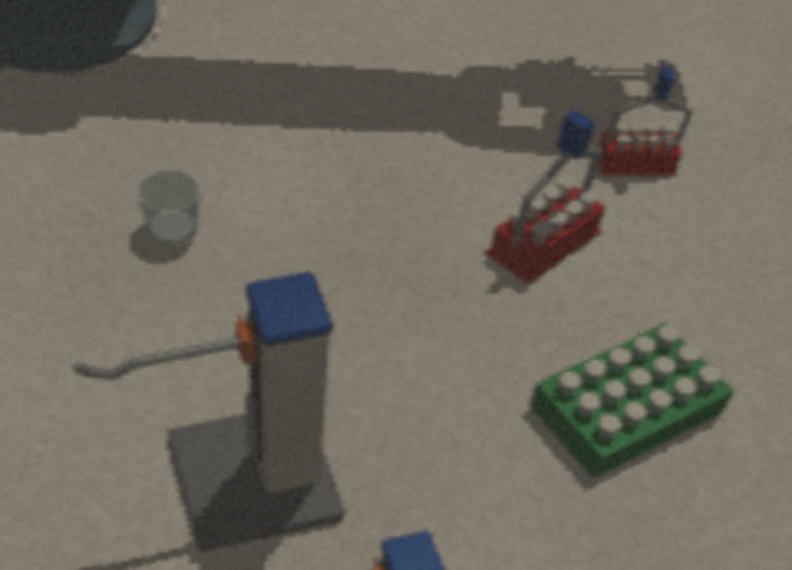

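View pics/c2.png

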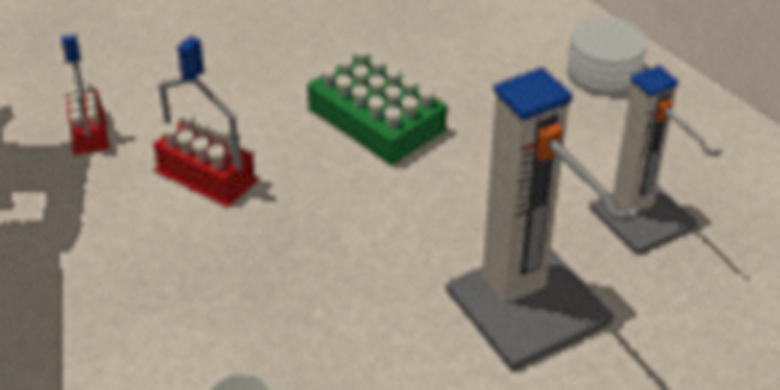

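A's grip centre measures z = 0.154 against an expected 0.159, and B's measures only 0.117. So A, the 56x106 one, is the carrier meant. The stand at (310,235) has its cap at about 0.25, so it is the larger one. Next I refine with the wrist camera.

```bash
cat >> h.py <<'E'
def down(phi): 
    return R.from_matrix(np.array([[np.cos(phi),np.sin(phi),0],[np.sin(phi),-np.cos(phi),0],[0,0,-1]]).astype(float)).as_rotvec()
CAMT=None
def camtool():
    s=vision.snapshot("wrist");st=readout.state();Rt=R.from_rotvec(st["tcp_rot"]).as_matrix()
    return Rt.T@(np.array(s["xyz"])-st["position"]),Rt.T@att(s)
def look(P,dist,phi,t,C):
    Rt=R.from_rotvec(down(phi)).as_matrix()
    return np.array(P)-Rt@(t+C[:,2]*dist)
E
python3 - <<'E'
from h import *
t,C=camtool(); print(np.round(t,4),np.round(C,3).tolist()); np.savez("cam.npz",t=t,C=C)
P=[0.523,0.332,0.16]
for phi in (0.2,0.6,1.0,1.4,2.2,2.8,3.14):
  for d in (.3,.35):
    p=look(P,d,phi,t,C); print(phi,d,np.round(p,3), np.round(kinematics.inverse_kinematics(p,down(phi)),2) if kinematics.inverse_kinematics(p,down(phi)) is not None else None)
E
```

```text
[ 0.0004 -0.0791 -0.1795] [[1.0, -0.0, -0.001], [0.0, 0.963, 0.271], [0.001, -0.271, 0.963]]
0.2 0.3 [0.522 0.334 0.269] [0.39 0.13 1.57 0.   1.44 0.19]
0.2 0.35 [0.52  0.347 0.317] [0.41 0.12 1.5  0.   1.52 0.21]
0.6 0.3 [0.522 0.334 0.269] [ 0.39  0.13  1.57 -0.    1.44 -0.21]
0.6 0.35 [0.514 0.345 0.317] [ 0.41  0.1   1.51 -0.    1.52 -0.19]
1.0 0.3 [0.521 0.333 0.269] [ 0.39  0.13  1.58 -0.    1.44 -0.61]
1.0 0.35 [0.51  0.34  0.317] [ 0.4   0.09  1.53 -0.    1.52 -0.6 ]
1.4 0.3 [0.521 0.332 0.269] [ 0.38  0.12  1.58 -0.    1.44 -1.02]
1.4 0.35 [0.507 0.335 0.317] [ 0.4   0.08  1.54 -0.    1.52 -1.  ]
2.2 0.3 [0.521 0.331 0.269] [ 0.38  0.12  1.58 -0.    1.44 -1.82]
2.2 0.35 [0.51  0.323 0.317] [ 0.38  0.07  1.55 -0.    1.52 -1.82]
2.8 0.3 [0.522 0.33  0.269] [ 0.38  0.13  1.58 -0.    1.44 -2.42]
2.8 0.35 [0.518 0.317 0.317] [ 0.36  0.08  1.54 -0.    1.52 -2.44]
3.14 0.3 [0.523 0.33  0.269] None
3.14 0.35 [0.523 0.316 0.317] None
```

```bash
python3 - <<'E'
from h import *
import pickle
z=np.load("cam.npz");t,C=z["t"],z["C"]
out={}
def go(P,d,phi,n):
    p=look(P,d,phi,t,C); ctrl.movep(p,down(phi)); ctrl.dwell(.3); out[n]=snap("wrist",n)
P=[0.523,0.332,0.12]
ctrl.move_l([.262,.595,.33])
go(P,.40,1.0,"wc1"); go(P,.40,-0.6,"wc2")
pickle.dump(out,open("wc.pkl","wb")); print(readout.state()["time_s"])
E
```

```text
5.2833
```

View pics/wc1.png

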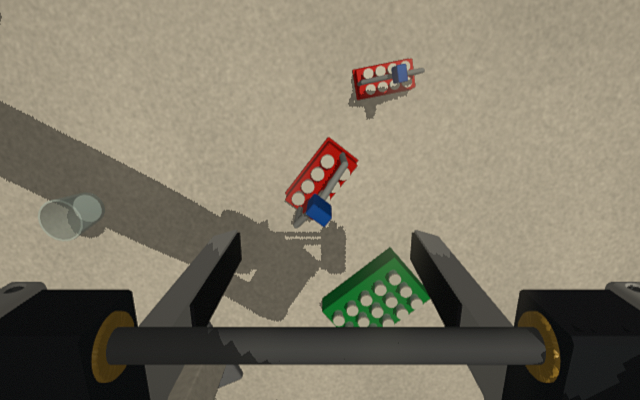

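View pics/wc2.png

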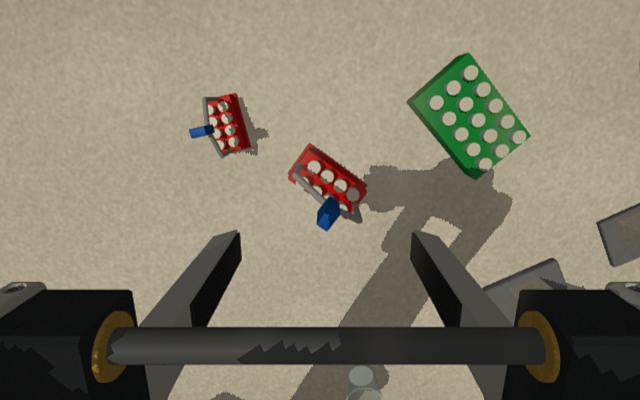

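```bash
python3 - <<'E'
from h import *
import pickle
o=pickle.load(open("wc.pkl","rb"))
a=cv2.resize(o["wc1"]["pixels"][130:240,270:370],None,fx=4,fy=4,interpolation=cv2.INTER_CUBIC)
b=cv2.resize(o["wc2"]["pixels"][135:245,280:380],None,fx=4,fy=4,interpolation=cv2.INTER_CUBIC)
cv2.imwrite("pics/z1.png",np.hstack([a,b]))
E
```

```text
(no output)
```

View pics/z1.png

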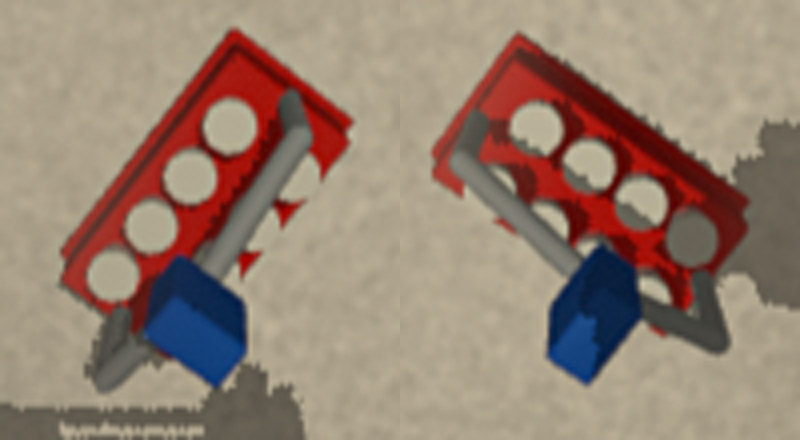

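```bash
python3 - <<'E'
from h import *
import pickle
from scipy.optimize import least_squares
o=pickle.load(open("wc.pkl","rb")); a,b=o["wc1"],o["wc2"]
p,e=tri([(a,345,163),(b,359.5,220.5)]); q,f=tri([(a,295.5,224.5),(b,295.5,174.5)])
print(p,e);print(q,f)
# other pairing
p2,e2=tri([(a,345,163),(b,295.5,174.5)]); q2,f2=tri([(a,295.5,224.5),(b,359.5,220.5)]); print(p2,e2,q2,f2)
if max(e2+f2)<max(e+f): p,q=p2,q2
d=q-p; print("mid",(p+q)/2,"len",np.linalg.norm(d),"yaw of y axis",np.arctan2(d[1],d[0]))
# mask fit: known-z model
def masks(s):
    h=cv2.cvtColor(np.ascontiguousarray(s["pixels"]),cv2.COLOR_BGR2HSV)
    return h
m=(p+q)/2;ya=np.arctan2(d[1],d[0]);x0=ya-np.pi/2
def model(v,s):
    c,sn=np.cos(v[2]),np.sin(v[2])
    X=lambda x,y,z:[v[0]+c*x-sn*y,v[1]+sn*x+c*y,z]
    return X
for n,s,(r0,c0) in (("wc1",a,(130,270)),("wc2",b,(135,280))):
    im=cv2.resize(s["pixels"][r0:r0+110,c0:c0+100],None,fx=4,fy=4,interpolation=cv2.INTER_CUBIC)
    X=model([m[0],m[1],x0],s)
    def L(P,col):
        k=((proj(s,P)-[c0,r0]+.5)*4).astype(int); cv2.polylines(im,[k.reshape(-1,1,2)],False,col,1)
    L([X(0,-.047,.105),X(0,0,.135),X(0,.047,.105)],(0,255,255))
    for z in(.138,.18): L([X(i*.012,j*.007,z) for i,j in((1,1),(1,-1),(-1,-1),(-1,1),(1,1))],(0,255,0))
    L([X(i*.028,j*.053,0) for i,j in((1,1),(1,-1),(-1,-1),(-1,1),(1,1))],(255,255,0))
    cv2.imwrite(f"pics/ov_{n}.png",im)
x=np.hstack([cv2.imread("pics/ov_wc1.png"),cv2.imread("pics/ov_wc2.png")]);cv2.imwrite("pics/ov.png",x)
E
```

```text
[0.51891607 0.34563591 0.19916551] [0.04284309860936452, 0.04284309860936471]
[0.51602619 0.34907526 0.21982972] [0.03730533709341802, 0.03730533709341782]
[0.50567807 0.37015233 0.10150028] [0.0006041059002238207, 0.000604105900223617] [0.53702526 0.27997174 0.10404639] [0.00023839625522169131, 0.000238396255221601]
mid [0.52135166 0.32506204 0.10277333] len 0.09550742071222029 yaw of y axis -1.2362571059090588
```

View pics/ov.png

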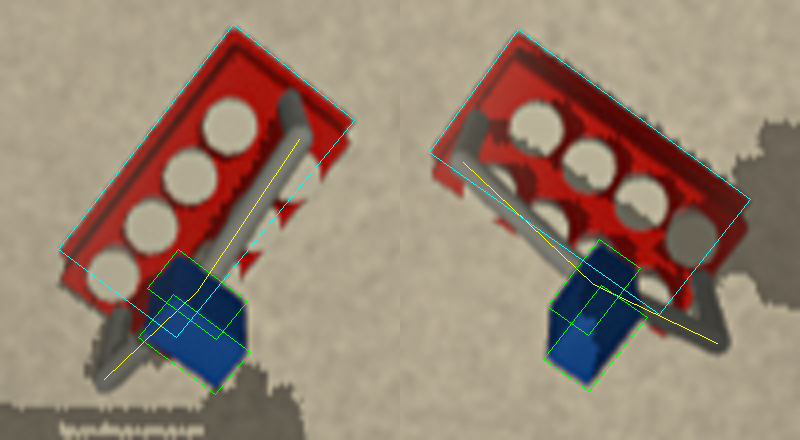

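The overlay matches the 56x106 mm base, the bail and the grip in both views, which confirms the carrier. Its centre is (0.5214, 0.3251) and its y axis is at -1.236 rad. Next, the hook.

```bash
python3 - <<'E'
from h import *
import pickle
z=np.load("cam.npz");t,C=z["t"],z["C"]
out={}
P=[0.61,-0.065,0.22]
for phi,n in ((-.8,"wh1"),(.8,"wh2")):
    p=look(P,.33,phi,t,C); print(np.round(p,3)); ctrl.movep(p,down(phi)); ctrl.dwell(.3); out[n]=snap("wrist",n)
pickle.dump(out,open("wh.pkl","wb")); print(readout.state()["time_s"])
E
```

```text
[ 0.617 -0.058  0.358]
[ 0.602 -0.058  0.358]
8.9667
```

View pics/wh1.png

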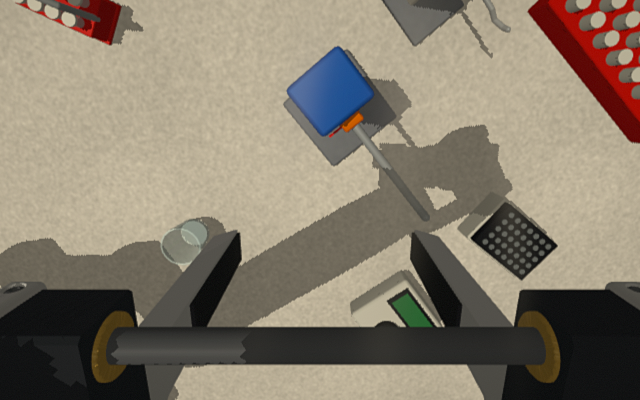

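View pics/wh2.png

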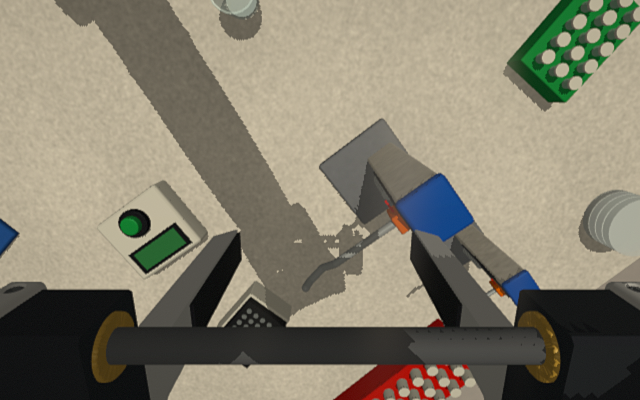

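```bash
python3 - <<'E'
from h import *
import pickle
o=pickle.load(open("wh.pkl","rb"))
a=cv2.resize(o["wh1"]["pixels"][40:230,280:450],None,fx=3,fy=3,interpolation=cv2.INTER_CUBIC)
b=cv2.resize(o["wh2"]["pixels"][110:300,300:480],None,fx=3,fy=3,interpolation=cv2.INTER_CUBIC)
cv2.imwrite("pics/z2.png",cv2.resize(a,None,fx=1.0,fy=1.0)); cv2.imwrite("pics/z3.png",b)
E
```

```text
(no output)
```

View pics/z2.png

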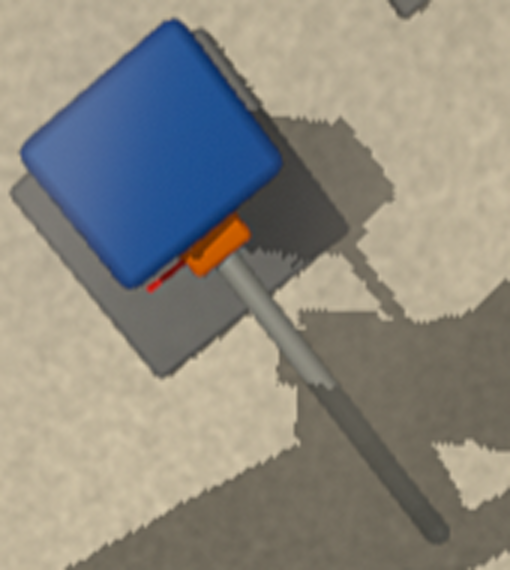

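View pics/z3.png

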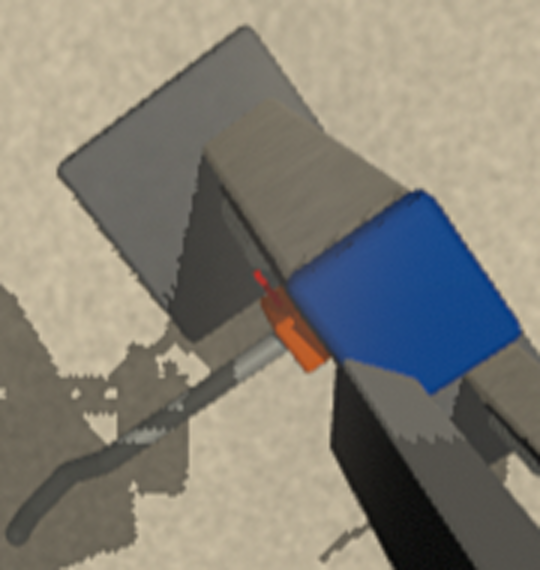

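```bash
python3 - <<'E'
from h import *
import pickle
o=pickle.load(open("wh.pkl","rb")); a,b=o["wh1"],o["wh2"]
T,e=tri([(a,425.3,217),(b,306,287.7)]); print("tip",T,e)
Rt,e=tri([(a,356,126),(b,393.3,224)]); print("root",Rt,e)
d=Rt-T; print("len",np.linalg.norm(d[:2]),"yaw",np.arctan2(d[1],d[0]))
# cap corners
cs=[]
for (u,v),(U,V) in (((175,20),(520,335)),((22,155),(425,192)),((135,287),(290,280)),((282,160),(430,392))):
    P,e=tri([(a,280+u/3,40+v/3),(b,300+U/3,110+V/3)]); cs.append(P); print("cap",P,e)
cs=np.array(cs);c=cs.mean(0);print("capc",c, [np.linalg.norm(cs[i]-cs[(i+1)%4]) for i in range(4)],[np.arctan2(*(cs[(i+1)%4]-cs[i])[1::-1]) for i in range(4)])
k,e=tri([(b,134,222)]+[(lambda s:(s,175,227))(vision.snapshot("scene"))]+[(vision.snapshot("side"),380,352)]);print("key",k,e)
E
```

```text
tip [ 0.66199433 -0.14257374  0.22960458] [0.000260758158220084, 0.00026075815822004876]
root [ 0.67541117 -0.03792473  0.22047385] [0.00041924094107722497, 0.0004192409410772334]
len 0.10550557323735754 yaw 1.4432839726982607
cap [0.70677953 0.01674116 0.25614841] [2.5515073172325192e-06, 2.551507317222386e-06]
cap [0.65642895 0.02313531 0.25404967] [0.0006844955385131419, 0.0006844955385131365]
cap [ 0.65205185 -0.0212084   0.24768463] [0.001323580276223908, 0.0013235802762239163]
cap [ 0.70088846 -0.01922117  0.26124988] [0.006835962078495618, 0.006835962078495601]
capc [ 6.79037200e-01 -1.38275070e-04  2.54783144e-01] [np.float64(0.05079833786895774), np.float64(0.04501152127696209), np.float64(0.05072454836173943), np.float64(0.03679699550711381)] [np.float64(3.0152762725567075), np.float64(-1.6691860287114955), np.float64(0.040668930735379645), np.float64(1.4084262319749883)]
key [ 0.47600065 -0.3305619   0.04573126] [0.0013968223641467868, 0.001757813286312235, 0.000903170020500626]
```

The measured stand yaw is about 1.44, which disagrees with the stated 0.5 to 1.0. I'll cross-check it with the fixed cameras and an overlay.

```bash
python3 - <<'E'
from h import *
import pickle
o=pickle.load(open("wh.pkl","rb")); a,b=o["wh1"],o["wh2"]
sc=snap("scene","scene3"); si=snap("side","side3")
print("fixed tip",tri([(sc,254.2,222.7),(si,390.7,210)]))
T=[.662,-.1426,.2296]
for n,s in (("sc",sc),("si",si)): print(n,proj(s,[T,[.6754,-.0379,.2205],[.679,0,.256]]))
im=np.hstack([cv2.resize(sc["pixels"][170:300,230:360],None,fx=3,fy=3),cv2.resize(si["pixels"][150:280,310:440],None,fx=3,fy=3)]);cv2.imwrite("pics/z4.png",im)
E
```

```text
fixed tip (array([ 0.66491888, -0.14073666,  0.22597075]), [0.0013941047377179273, 0.0013941047377179253])
sc [[252.30810142 221.45477211]
 [299.93120735 213.81804027]
 [316.40062419 200.52906239]]
si [[390.10233839 209.51584091]
 [364.29588625 187.17267375]
 [356.6313953  168.37404313]]
```

View pics/z4.png

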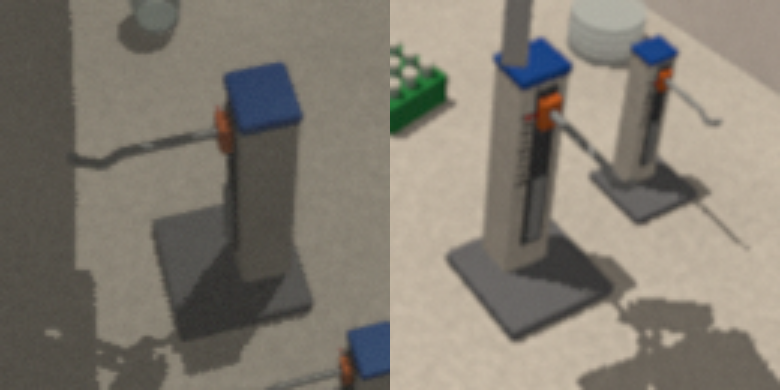

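Wrist, scene and side views agree that the stand yaw is about 1.447, so I trust the measurement. The seat is 122.5 mm from the cap centre, and the tip is 21 mm beyond it, both matching the given sizes. That puts the seat at (0.6645, -0.122). Now the grasp.

```bash
python3 - <<'E'
from h import *
st=lambda:readout.state()
grip(.6)
x,y=.5214,.3251;r=down(-1.236)
ctrl.movep([x,y,.34],r)
ctrl.move_l([x,y,.22],max_speed=.15); ctrl.dwell(.3); b=np.array([st()["force"] for _ in range(1)]); print("base",b,st()["position"],st()["time_s"])
ctrl.move_l([x,y,.144],max_speed=.08); ctrl.dwell(.2)
grip(0.0); ctrl.dwell(.2); s=st(); print("grip",s["opening"],s["force"],s["time_s"])
ctrl.move_l([x,y,.27],max_speed=.1); ctrl.dwell(.5)
for i in range(3): ctrl.dwell(.05);s=st();print(s["force"],s["opening"],s["time_s"])
a=snap("wrist","g1");snap("side","g2")
E
```

```text
base [[ 0.37219195  0.67506617 -0.31572186]] [0.52168716 0.32524604 0.22070816] 13.4583
grip 0.14422344127118347 [ 0.12845408  0.52863618 -0.84823854] 15.6833
[-0.10130044  0.83388178 -4.66006566] 0.14856894356338615 17.6417
[ 0.3589563  -0.21618628 -3.99349112] 0.14652370854484092 17.6917
[-0.02967816 -0.13363952 -4.50629448] 0.14606904131879306 17.7417
```

View pics/g2.png

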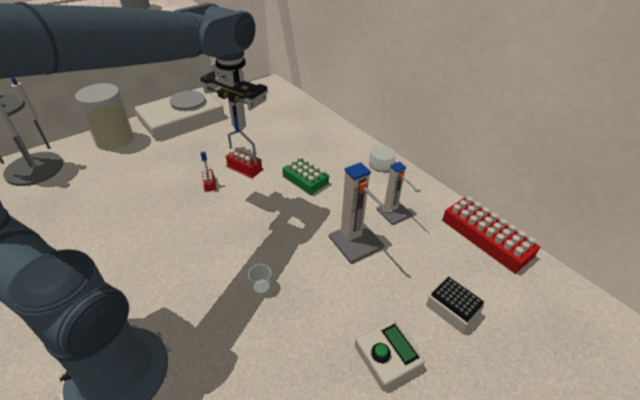

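View pics/g1.png

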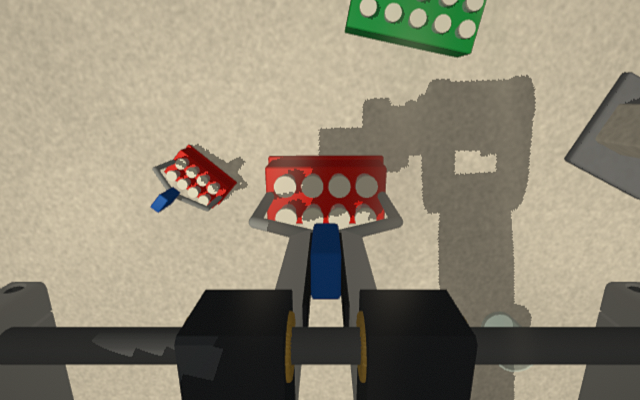

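Held upright; the side view shows carrier A at (243,160) and the weight is about 4.1 N. Now I transit to the approach point off the hook's free end.

```bash
python3 - <<'E'
from h import *
st=readout.state
seat=np.array([.6645,-.1218,.22]);psi=1.447;u=np.array([np.cos(psi),np.sin(psi),0]);ph=psi-np.pi/2
ctrl.movep([.45,.02,.29],down(-.7))
ctrl.movep([.46,-.22,.28],down(ph))
tg=seat-.10*u+[0,0,.009+.028]
ctrl.move_l(tg,down(ph),max_speed=.12); ctrl.dwell(.4)
s=st();print(s["position"],tg,s["opening"],s["time_s"])
F=[]
for i in range(10): ctrl.dwell(.03);F.append(st()["force"])
print(np.mean(F,0),np.std(F,0))
sc=snap("scene","a1");si=snap("side","a2");w=snap("wrist","a3")
cv2.imwrite("pics/a4.png",np.hstack([cv2.resize(sc["pixels"][150:290,170:350],None,fx=2.2,fy=2.2),cv2.resize(si["pixels"][130:270,320:500],None,fx=2.2,fy=2.2)]))
E
```

```text
[ 0.65206776 -0.22108634  0.25707389] [ 0.65215196 -0.2210347   0.257     ] 0.1459733812312035 22.1833
[ 0.0170334  -0.24999019 -3.90769188] [0.46480775 0.53783161 0.27499339]
```

View pics/a4.png

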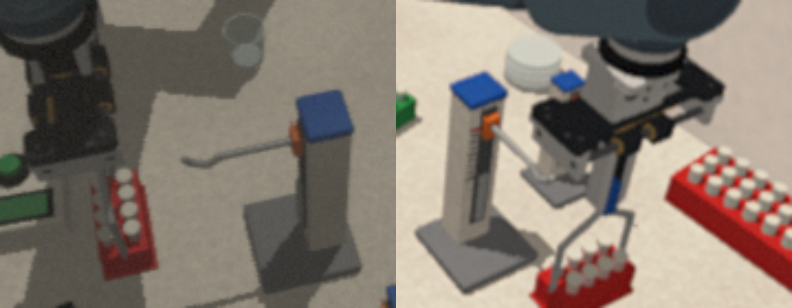

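View pics/a3.png

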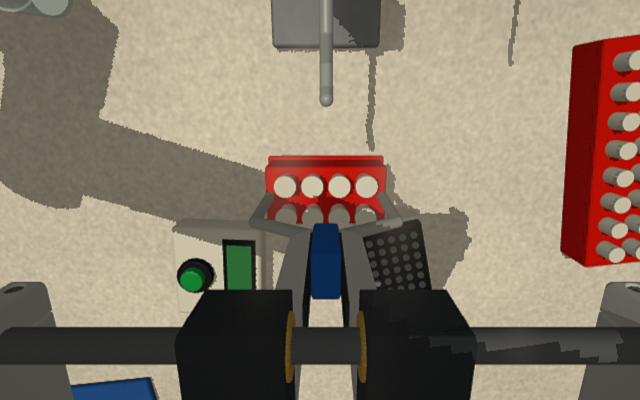

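The wrist view shows the hook arm vertical at column 326, in line with the grip at column 326. I'll thread it on, then lower step by step while watching the force.

```bash
cat >> h.py <<'E'
seat=np.array([.6645,-.1218,.22]);psi=1.447;U=np.array([np.cos(psi),np.sin(psi),0])
def favg(n=12):
    F=[]
    for i in range(n): ctrl.dwell(.02);F.append(readout.state()["force"])
    return np.round(np.mean(F,0),2)
E
python3 - <<'E'
from h import *
ctrl.move_l(seat+[0,0,.037],max_speed=.05); ctrl.dwell(.2)
print("in",readout.state()["position"],favg(25))
ctrl.move_l(seat+[0,0,.015],max_speed=.02); ctrl.dwell(.1); print("eye+6",favg())
for h in (.003,-.003):
    ctrl.move_l(seat+[0,0,.009+h],max_speed=.01); ctrl.dwell(.1); print("eye",h,favg())
print(readout.state()["time_s"])
sc=snap("scene","l1");si=snap("side","l2");w=snap("wrist","l3")
cv2.imwrite("pics/l4.png",np.hstack([cv2.resize(sc["pixels"][150:290,190:370],None,fx=2.2,fy=2.2),cv2.resize(si["pixels"][130:270,310:490],None,fx=2.2,fy=2.2)]))
E
```

```text
in [ 0.66447311 -0.12189792  0.25697086] [ 0.11 -0.02 -4.28]
eye+6 [-0.28  0.02 -4.01]
eye 0.003 [-0.27  0.16 -3.95]
eye -0.003 [ 0.5  -0.18 -3.28]
28.7833
```

View pics/l4.png

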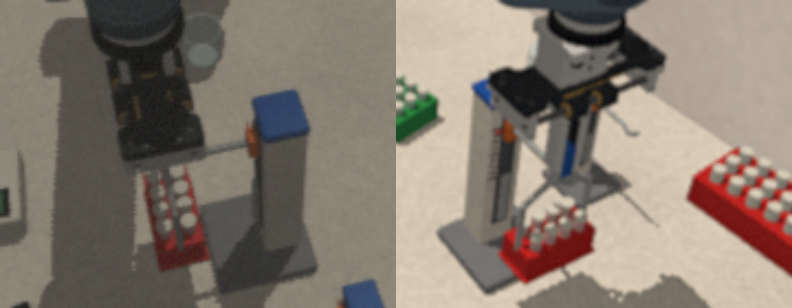

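View pics/l3.png

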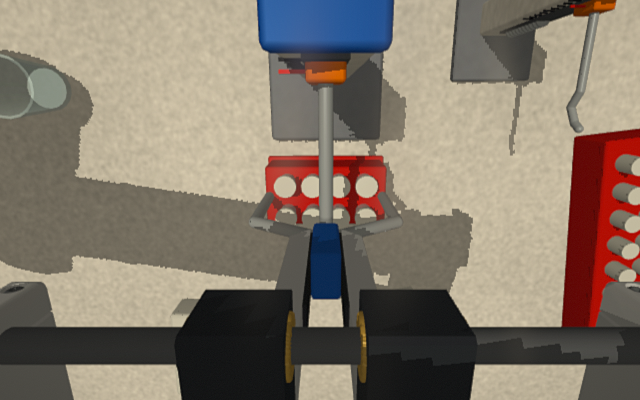

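```bash
python3 - <<'E'
from h import *
for h in (-.018,-.031):
    ctrl.move_l(seat+[0,0,.009+h],max_speed=.012); ctrl.dwell(.15); print("eye",h,favg(40),readout.state()["time_s"])
si=snap("side","m2")
E
```

```text
eye -0.018 [ 0.56 -0.32 -1.93] 31.15
eye -0.031 [ 0.61 -0.47 -0.63] 33.2
```

```bash
python3 - <<'E'
from h import *
ctrl.move_l(seat+[0,0,.009-.037],max_speed=.01); ctrl.dwell(.2); f=favg(50);print(f,readout.state()["time_s"])
w=snap("wrist","n3")
E
```

```text
[ 0.82 -0.55 -0.09] 35.0333
```

View pics/n3.png

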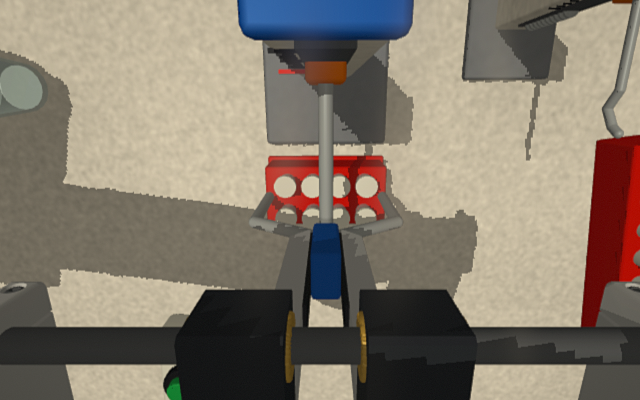

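Vertical load is handed over (-0.09 N), but a small lateral force is left. I'll nudge to relieve it before release.

```bash
python3 - <<'E'
from h import *
ctrl.move_l(seat+[.0012,-.0010,.009-.0375],max_speed=.01); ctrl.dwell(.2); print(favg(40),readout.state()["time_s"])
E
```

```text
[-4.53 -0.04 -0.03] 36.2667
```

```bash
python3 - <<'E'
from h import *
ctrl.move_l(seat+[.0003,-.0010,.009-.0375],max_speed=.01); ctrl.dwell(.2); print(favg(40),readout.state()["time_s"])
E
```

```text
[-1.4   0.51 -0.14] 37.3833
```

```bash
python3 - <<'E'
from h import *
ctrl.move_l(seat+[-.0001,-.0009,.009-.0380],max_speed=.01); ctrl.dwell(.2); print(favg(40),readout.state()["time_s"])
E
```

```text
[ 1.49 -0.61 -0.19] 38.5
```

```bash
python3 - <<'E'
from h import *
ctrl.move_l(seat+[.0001,-.0009,.009-.0383],max_speed=.01); ctrl.dwell(.2); print(favg(25),readout.state()["time_s"])
grip(.5); print(readout.state()["time_s"],readout.state()["opening"]); 
w=snap("wrist","r1"); ctrl.dwell(.6); w=snap("wrist","r2"); snap("side","r3"); print(favg(10))
E
```

```text
[ 1.72 -1.38  0.18] 39.3667
40.0583 0.501332069435647
[-0.19 -0.05  0.04]
```

View pics/r1.png

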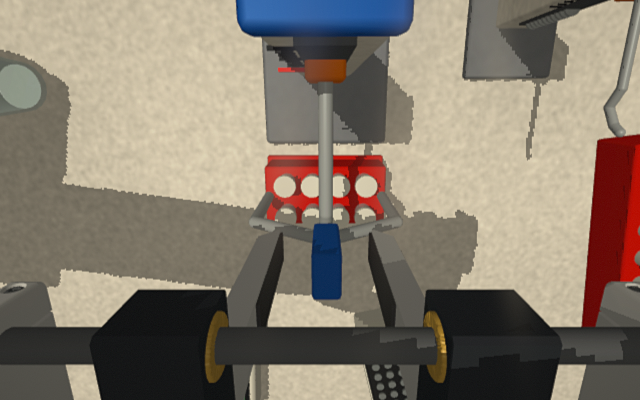

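View pics/r2.png

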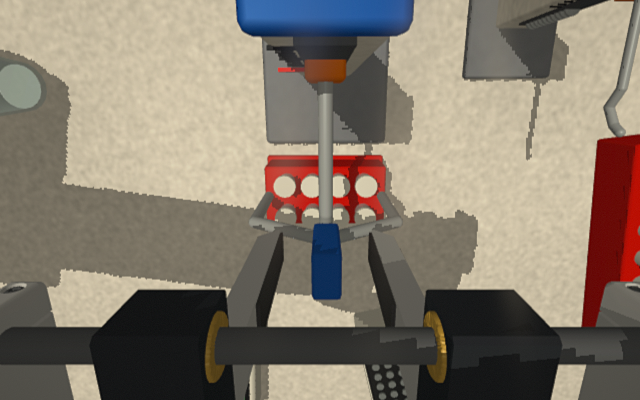

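The carrier hangs upright and does not move between the two frames. I retreat upward, check it is still, then go to the key.

```bash
python3 - <<'E'
from h import *
p=readout.state()["position"]
ctrl.move_l([p[0],p[1],p[2]+.05],max_speed=.05)
ctrl.move_l([p[0],p[1],.34],max_speed=.12)
ctrl.movep([.476,-.3306,.25],down(-.6)); grip(0.0)
a=snap("side","k1"); ctrl.dwell(.5); b=snap("side","k2"); c=snap("scene","k3")
d=np.abs(a["pixels"].astype(int)-b["pixels"]).max(2)[120:290,300:460]; print("diff",(d>25).sum(),favg(25),readout.state()["time_s"])
cv2.imwrite("pics/k4.png",np.hstack([cv2.resize(c["pixels"][150:290,170:350],None,fx=2.2,fy=2.2),cv2.resize(b["pixels"][130:270,310:490],None,fx=2.2,fy=2.2)]))
P=[.6646,-.1227,.182]; print(proj(c,P),proj(b,P))
ctrl.move_l([.476,-.3306,.08],max_speed=.12); ctrl.dwell(.2); print(favg(25),readout.state()["time_s"]); snap("wrist","k5")
E
```

```text
diff 0 [0.13 0.11 0.02] 46.1333
[[263.78015522 231.13569032]] [[382.6079868 218.3953375]]
[-0.23  0.05 -0.05] 48.3167
```

View pics/k4.png

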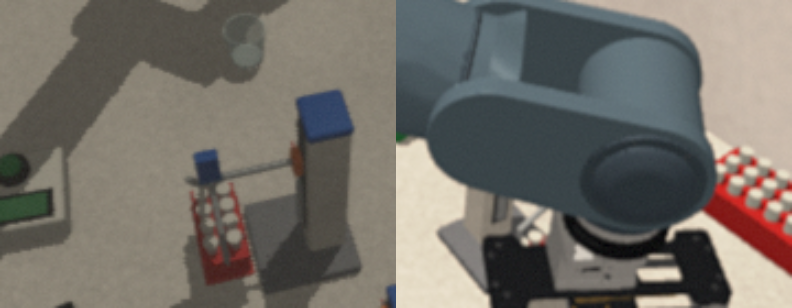

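View pics/k5.png

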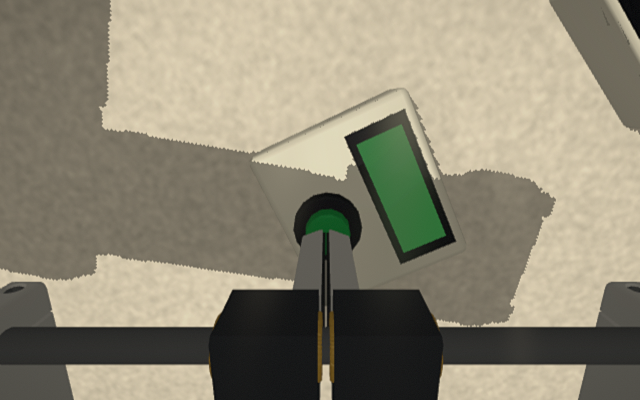

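The side view is blocked by the arm, so I check stillness in the scene camera instead, then press.

```bash
python3 - <<'E'
from h import *
a=snap("scene","q1"); ctrl.dwell(.4); b=snap("scene","q2")
d=np.abs(a["pixels"].astype(int)-b["pixels"]).max(2)[150:290,240:340]; print("diff",d.max(),(d>25).sum())
ctrl.move_l([.476,-.3306,.056],max_speed=.1); f0=favg(8)
for z in np.arange(.052,.030,-.002):
    ctrl.move_l([.476,-.3306,z],max_speed=.03); f=favg(6); print(round(z,3),f,readout.state()["position"][2])
    if f[2]>4.6: break
ctrl.dwell(.15); snap("wrist","q3")
ctrl.move_l([.476,-.3306,.08],max_speed=.1); ctrl.dwell(.1)
print(favg(8),readout.state()["time_s"]); c=snap("scene","q4"); 
E
```

```text
diff 12 0
0.052 [-6.28  5.42 24.83] 0.055841508707292584
[ 0.15  0.09 -0.03] 50.6417
```

```bash
python3 - <<'E'
from h import *
q=cv2.imread("pics/q3.png")[150:400,220:470]; k=cv2.imread("pics/k5.png")[150:400,220:470]
cv2.imwrite("pics/q5.png",cv2.resize(np.hstack([k,q]),None,fx=1.6,fy=1.6))
s=cv2.imread("pics/q4.png")[150:290,140:340];cv2.imwrite("pics/q6.png",cv2.resize(s,None,fx=3.5,fy=3.5))
E
```

```text
(no output)
```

View pics/q5.png

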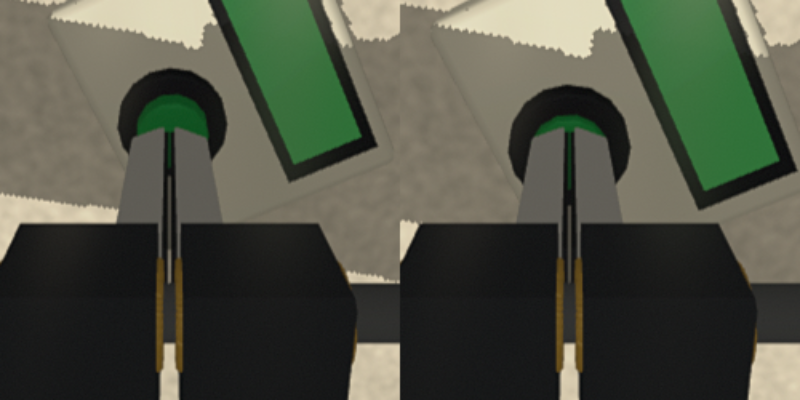

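View pics/q6.png

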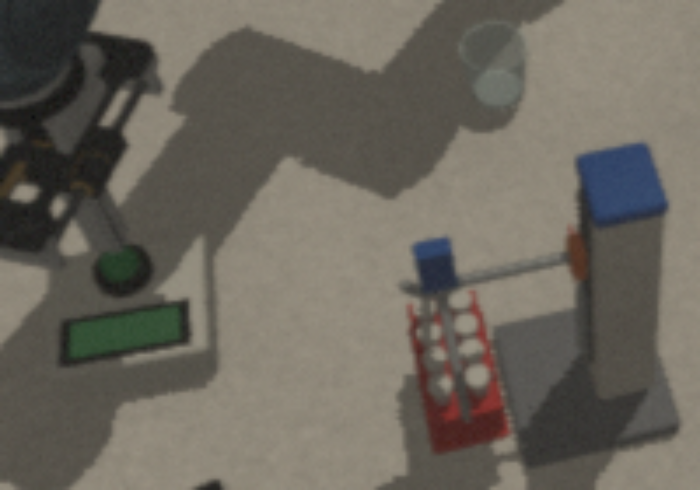

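```bash
python3 - <<'E'
from h import *
import pickle
o=pickle.load(open("wh.pkl","rb"));b=o["wh2"]["pixels"]
x=cv2.resize(b[195:250,100:170],None,fx=7,fy=7,interpolation=cv2.INTER_CUBIC)
s=cv2.imread("pics/side0.png")[325:380,345:400];y=cv2.resize(s,None,fx=7,fy=7,interpolation=cv2.INTER_CUBIC)
cv2.imwrite("pics/key.png",cv2.resize(np.hstack([x,y]),None,fx=.9,fy=.9))
E
```

```text
(no output)
```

View pics/key.png

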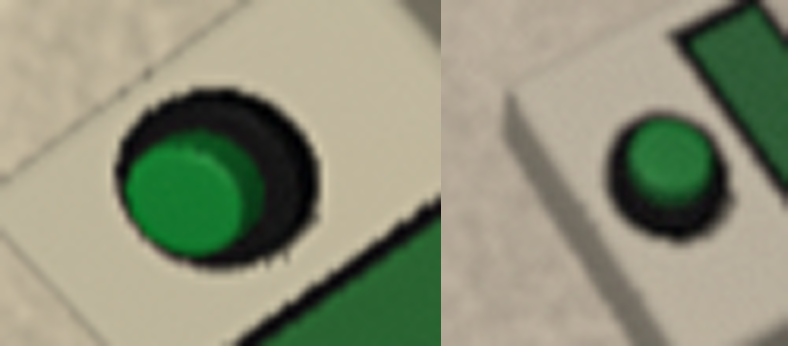

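```bash
python3 - <<'E'
from h import *
import pickle
o=pickle.load(open("wh.pkl","rb"));b=o["wh2"]
si=vision.snapshot("side")
def g(img,bx):
    h=cv2.cvtColor(np.ascontiguousarray(img),cv2.COLOR_BGR2HSV);r0,r1,c0,c1=bx
    return h
K=tri([(b,129.4,226.7),(si,381,350)]);print(K)
# ring centre on console top .04
print(atz(b,100+218/6.3,195+178/6.3,.04), atz(si,345+(670-441)/6.3,325+175/6.3,.04))
for z in (.050,.056,.060,.064): print(z,atz(b,129.4,226.7,z)[:2],atz(si,381,350,z)[:2])
sc=cv2.imread("pics/scene0.png")[205:250,150:205];cv2.imwrite("pics/key2.png",cv2.resize(sc,None,fx=10,fy=10,interpolation=cv2.INTER_CUBIC))
print(readout.state()["time_s"])
E
```

```text
(array([ 0.47613178, -0.33343848,  0.05859494]), [0.0005738937265458571, 0.0005738937265459317])
[ 0.47599336 -0.33657954  0.04      ] [ 0.48014019 -0.332776    0.04      ]
0.05 [ 0.47534841 -0.33976237] [ 0.47950887 -0.33061237]
0.056 [ 0.47621573 -0.33561297] [ 0.47677603 -0.33241067]
0.06 [ 0.47679394 -0.33284671] [ 0.47495415 -0.33360953]
0.064 [ 0.47737215 -0.33008044] [ 0.47313226 -0.33480839]
50.7417
```

View pics/key2.png

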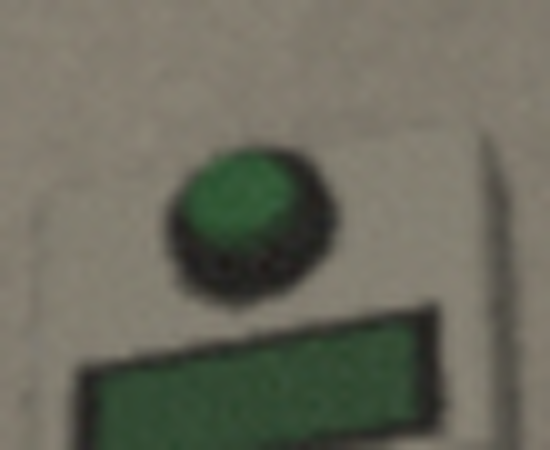

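The key top is at about z = 0.060. My first press reached 0.0558 with 25 N on it, off-centre by about 3 mm. I'll press again, centred and in fine steps, so the spring profile shows whether the key goes fully down.

```bash
python3 - <<'E'
from h import *
x,y=.4764,-.3334
ctrl.move_l([x,y,.066],max_speed=.1)
for z in np.arange(.063,.050,-.001):
    ctrl.move_l([x,y,z],max_speed=.03); f=favg(4); print(round(z,4),f,round(readout.state()["position"][2],4))
    if f[2]>9: break
ctrl.dwell(.1)
ctrl.move_l([x,y,.10],max_speed=.1); ctrl.dwell(.2)
print(favg(6),readout.state()["time_s"]); c=snap("scene","s1"); w=snap("wrist","s2")
d=np.abs(c["pixels"].astype(int)-cv2.imread("pics/q1.png")).max(2)[150:290,240:340]; print("diff",d.max(),(d>25).sum())
E
```

```text
0.063 [-0.08 -0.14 -0.22] 0.0632
0.062 [ 0.4  -0.09  0.9 ] 0.0623
0.061 [0.45 0.19 1.15] 0.0613
0.06 [ 0.77 -0.67  2.28] 0.0602
0.059 [ 1.08 -0.85  3.08] 0.0592
0.058 [ 1.2  -0.68  3.37] 0.0582
0.057 [ 1.67 -1.06  4.52] 0.0572
0.056 [ 1.53 -0.86  5.09] 0.0562
0.055 [-0.46  0.84 10.55] 0.0561
[0.12 0.15 0.12] 54.8833
diff 55 64
```

That is a clean spring profile: top at 0.062, 5 N at 6 mm, then a hard stop. The key was fully pressed both times. Final check before handing in.

```bash
python3 - <<'E'
from h import *
a=snap("scene","t1");ctrl.dwell(.4);b=snap("scene","t2")
d=np.abs(a["pixels"].astype(int)-b["pixels"]).max(2); print((d>25).sum())
s=cv2.imread("pics/t2.png")[110:340,130:470];cv2.imwrite("pics/t3.png",cv2.resize(s,None,fx=2.3,fy=2.3))
E
```

```text
1
```

View pics/t3.png

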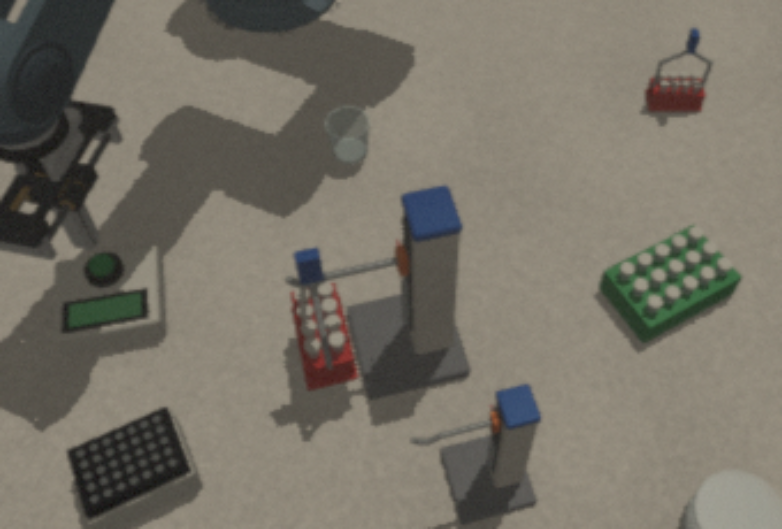

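The carrier hangs still and upright, the key is up, the gripper is clear, and the rack, tip box and beaker look untouched.

```bash
python3 -c "
from h import *
print(workorder.hand_in(), readout.state()['time_s'])"
```

```text
the job is handed in; nothing more can be done
the job is handed in; nothing more can be done
```

The red carrier is hanging by its bail in the larger stand's hook, the green key has been pressed, and the job is handed in. `hand_in` reported no verdict.

- **Hanging:** I lowered the carrier in small steps until the arm carried only about 0.2 N of its roughly 4 N, then let go. It did not visibly move between frames after release.
- **Key:** I pressed it twice. The first press was about 3 mm off-centre and hit the end stop at about 25 N. To be sure, I repeated it centred; the key went through its full 6 mm at about 5 N and came back up.
- **Last checks:** Two scene pictures 0.4 s apart were identical except for one pixel. The carrier is upright, the gripper is clear, and the rack, tip box and beaker look where they were.

**What disagreed or went less well:**
- **Stand yaw:** It measured about 1.447 rad, not the stated 0.5 to 1.0. The wrist, scene and side cameras agreed, so I used the measured value.
- **Sideways force:** A small alignment nudge before release briefly pushed the hook sideways with about 4.5 N. About 2 N of sideways force was still there when the gripper opened.
- **Not confirmed by measurement:** I could not read the hook's speed or the exact seat distance, so those two are judged from pictures and forces only.
- **Picture difference:** One comparison, between a scene picture from before the presses and one from after, differed in 64 pixels near the carrier. I put this down to the arm's shadow but did not check it.

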